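# Mirror the bedside medicine row into the caddy

### The arm

A 7-joint arm with a two-finger parallel gripper is mounted at the origin on the work surface. World frame = base frame: x ahead of the robot, y to its left, z up, the work surface at z = 0. Lengths are in m, angles in rad, forces in N, time in s.
With the tool pointing down it reaches from about 0.425 to 0.875 m from the base axis. Payload 4.7 kg.
Tool frame: the origin (TCP) lies on the centre line of the jaws, within the pads' length; the fingertips stand 14 mm ahead of it and the grasp point (between the pads) lies 5 mm behind it (manip.nose_length is the distance from the TCP to the fingertips, in m); y points along the fingers, x is the direction in which the jaws open and shut, and the axes are right-handed (so a half turn about y gives the same grasp; the last joint's range is limited). The gripper opens to 85 mm and grips with 20 to 120 N. Pads are 22 mm wide; open, the fingers measure 114 mm over their backs; the gripper's body (76 mm by 85 mm) begins 54 mm behind the grasp point. The pads swing forward as they close: fully open they stand 13 mm farther back than shut.
Start: joints at [-1.124, 0.321, -0.07, 1.45, 0.023, 1.371, -0.057], TCP at [0.273, 0.59, 0.215] pointing down, gripper open.
Joint ranges: [-2.86, 2.86], [-0.3, 2.09], [-1.38, 1.24], [0.06, 2.45], [-1.56, 4.7], [0.09, 2.05], [-2.69, 2.69]. Speed limits (rad/s): [2.57, 2.57, 3.14, 3.14, 3.14, 3.14, 3.14].

### API

Orientations are given as a rotation vector (axis times angle).
In Python, from rig import manip gives the robot as it stands. The module is installed in compiled form; this text tells all that it offers.
- The arm moves only by the tool move_arm, never from a script. Its argument "series" is a list that holds one entry, the list of rows, each a list of 4 numbers: the shift along the tool's x, y, z in mm, then the turn about the tool's y in degrees. A call has 1 to 8 rows; each row is the pose to reach, as a shift and turn from the pose measured when the call began, along the tool's axes at that moment; what a row does not reach only later rows make up. A row lasts 1/12 s, in which the tool goes at most 41.7 mm and 7.16 degrees, less where a joint would pass 70% of its speed; a pose out of reach is approached as far as the arm can. A call with a gripper value outside its range is refused whole. "jaw" is the finger opening in mm, from 0 to 85.4, set as the call begins (left out, the last holds). The fingers move at their own pace and stop on an object; the grip force is fixed at half the most. Time passes only in rows, so rows that repeat a pose let the fingers close. It gives the time, the measured TCP pose, the force and the opening at its end, in the units of the state.
- manip.get_state(): the state, without advancing time (a new reading comes with each control period).
- manip.read_camera(name): name is "side" or "top" or "wrist"; returns a dict with "pixels" (384x512x3 uint8, red, green, blue), "K" (3x3 intrinsics, pixels), "world_from_camera" (4x4, takes a point from camera to world coordinates). Camera axes: x right, y up, looking along -z (the intrinsics and any distortion apply to the point x, -y, -z); pixel columns grow to the right and rows downward; lengths in m; the calibration is good to about 2 mm. A picture is of the moment at which its call begins. There is no depth.
- manip.hand_in(): hands the job in, once; it reports no verdict.
The state is a dict: "time": time; "joints": joint angles; "joint_vel": joint speeds; "effort": joint torques, N m; "ee_pos": TCP position; "orientation": TCP orientation; "force": force on the tool from outside, world axes, zero at the start; "torque": the same for the moment, N m; "grip_width": opening from 0.0 (shut) to 1.0 (fully open).
Only numpy, scipy, OpenCV 4.12 (cv2) and the standard library are available. Lean on these libraries where they do the work, as an engineer would, in place of code of your own. Each camera call takes 0.05 s, during which the arm holds its last target. There are 200 camera calls.

### The job

The caddy is going to the other side of the bed, so move the four medicines from the white dish into the bamboo caddy in reverse order: seen from the robot, the leftmost in the dish goes into the rightmost well, the second from the left into the second from the right, and so on, one to each well. Keep each one upright all the way and leave it standing on the floor of its well.

Things in the scene. Friction and masses are not known exactly. Their poses are not given: they have to be found in the camera images.
- dish: source: shallow white ceramic dish, 84 x 300 mm, rim 10 mm high, inner floor 6 mm up, with four cork pads in a row at y = +105, +35, -35, -105 mm. It lies left or right of the caddy. Origin: centre of its underside; x = short side, y = along the row to the robot's left, within 0.25 rad. Fixed
- caddy: target: light bamboo medicine caddy, a block 80 x 300 mm, 26 mm high, with four empty square wells in a row, 56 x 56 mm, centred on x = 0 and y = +105, +35, -35, -105 mm, floors 6 mm above the table (20 mm deep). Origin: centre of its underside; x = short side, y = along the row to the robot's left, within 0.25 rad. Fixed
- inhaler: upright inhaler tube, 80 mm high: white tube 32 mm in diameter on a ribbed grey twist cap 38 mm across and 18 mm high at the foot. 45 g. Origin: centre of its underside, z up. Grip the tube around 58 mm up
- pill_bottle: amber pill bottle with a pale label and a white cap, 72 mm high: body 38 mm in diameter, cap 34 mm in diameter from 50 mm up to the top. 60 g. Origin: centre of its underside, z up. Grip the cap around 58 mm up
- pill_box: square blue plastic pill box with a hinged snap lid (shut), 36 x 36 mm, 59 mm high, lid 37 mm square. 50 g. Origin: centre of its underside, z up, x and y square to its sides. Grip two sides around 46 mm up; it stands turned by up to 0.2 rad against the dish
- nose_spray: nose spray bottle, 88 mm high: round white foot 34 mm in diameter, slim grey cap 22 mm in diameter from 45 mm up to the top. 40 g. Origin: centre of its underside, z up. Grip the cap around 66 mm up
- pad_inhaler: cork disc, diameter 54 mm, 4 mm thick, fixed in the white dish; the inhaler stands on it at the start, and it stays there all the time, so it marks that thing's first place in the row. Origin: centre of its underside, 6 mm above the table
- pad_pill_bottle: cork disc, diameter 54 mm, 4 mm thick, fixed in the white dish; the pill bottle stands on it at the start, and it stays there all the time, so it marks that thing's first place in the row. Origin: centre of its underside, 6 mm above the table
- pad_pill_box: cork disc, diameter 54 mm, 4 mm thick, fixed in the white dish; the pill box stands on it at the start, and it stays there all the time, so it marks that thing's first place in the row. Origin: centre of its underside, 6 mm above the table
- pad_nose_spray: cork disc, diameter 54 mm, 4 mm thick, fixed in the white dish; the nose spray stands on it at the start, and it stays there all the time, so it marks that thing's first place in the row. Origin: centre of its underside, 6 mm above the table
Things that resemble listed ones, but are neither listed nor needed, are in the scene too. Leave any red look-alike of the nose_spray alone.

How it is judged:
By the outcome, as a careful person would: the job done as asked, in the order asked, and still so for the second after the job is handed in, with the robot touching nothing.
It also fails if it takes over 99 s, if anything falls off the work surface, if the arm or the gripper's body presses on something with over 40 N, if the wrist force passes 120 N, or if a joint passes its speed limit or range.

## Working session

There is one attempt and no reset: what is moved stays moved. The work goes in short steps, Python scripts to look and compute and a tool call to move; the robot and the scene stay as the last step left them, time stands still between calls to the robot, and variables do not carry over. Pictures are saved under pics/ and viewed, about 12 in all and at most 16, crops included, and the job is handed in when it is done.

Besides the shell and the picture viewer there is one more tool, called after "Call:" in YAML: its name, and indented under it one key for each argument. move_arm: Moves the arm, as the interface text tells. Its arguments: {"type":"object","properties":{"series":{"type":"array"},"jaw":{"type":"number"}},"required":["series"]}

```bash
mkdir -p pics; cat > h.py <<'E'
import numpy as np,cv2
from rig import manip
from scipy.spatial.transform import Rotation as R
def cam(n):
    c=manip.read_camera(n); np.savez(f'{n}.npz',**{k:c[k] for k in('pixels','K','world_from_camera')}); return c
def load(n): return np.load(f'{n}.npz')
def save(img,f,s=1): cv2.imwrite('pics/'+f,cv2.resize(img[:,:,::-1],None,fx=s,fy=s,interpolation=cv2.INTER_CUBIC))
def pt(c,u,v,z):
    K=c['K'];T=c['world_from_camera']; d=np.linalg.inv(K)@[u,v,1]; d=T[:3,:3]@[d[0],-d[1],-d[2]]; o=T[:3,3]
    return o+d*(z-o[2])/d[2]
def px(c,p):
    T=c['world_from_camera']; q=T[:3,:3].T@(np.array(p)-T[:3,3]); w=c['K']@[q[0],-q[1],-q[2]]; return w[:2]/w[2]
def tool(p,yaw=None):
    s=manip.get_state(); Rm=R.from_rotvec(s['orientation']).as_matrix()
    return Rm.T@(np.array(p)-s['ee_pos'])*1000
E
python3 - <<'E'
from h import *
s=manip.get_state(); print({k:(np.round(v,3) if k!='time' else v) for k,v in s.items()}); print(R.from_rotvec(s['orientation']).as_matrix().round(3), manip.nose_length)
for n in('top','side'):
    c=cam(n); save(c['pixels'],n+'0.png',1.5); print(c['K'].round(1).tolist(),c['world_from_camera'].round(3).tolist(),[k for k in c])
E
```

```text
{'time': 0.0, 'joints': array([-1.124,  0.322, -0.07 ,  1.452,  0.023,  1.371, -0.057]), 'joint_vel': array([ 0.001, -0.   ,  0.001, -0.   , -0.   , -0.002, -0.002]), 'effort': array([-1.0000e-03, -4.9358e+01, -3.8300e-01, -3.1435e+01,  1.3000e-02,
        1.1000e-02, -0.0000e+00]), 'ee_pos': array([0.272, 0.59 , 0.214]), 'orientation': array([-1.385, -0.884,  0.886]), 'force': array([0.504, 0.283, 0.354]), 'torque': array([ 0.022, -0.03 ,  0.009]), 'grip_width': np.float64(1.003)}
[[ 0.419 -0.001 -0.908]
 [ 0.908 -0.002  0.419]
 [-0.002 -1.    -0.   ]] 0.014
[[443.3, 0.0, 251.2], [0.0, 443.3, 186.0], [0.0, 0.0, 1.0]] [[-0.002, 0.981, -0.192, 0.369], [-1.0, -0.001, 0.007, -0.01], [0.007, 0.192, 0.981, 0.904], [0.0, 0.0, 0.0, 1.0]] ['pixels', 'K', 'world_from_camera']
[[411.4, 0.0, 251.4], [0.0, 411.4, 190.1], [0.0, 0.0, 1.0]] [[0.962, 0.141, -0.236, 0.334], [-0.274, 0.562, -0.781, -0.627], [0.023, 0.815, 0.579, 0.512], [0.0, 0.0, 0.0, 1.0]] ['pixels', 'K', 'world_from_camera']
```

View pics/top0.png

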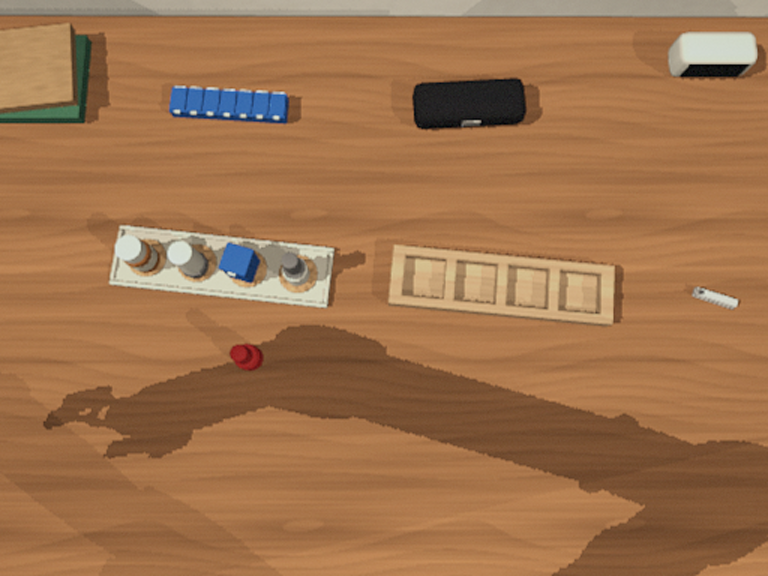

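View pics/side0.png

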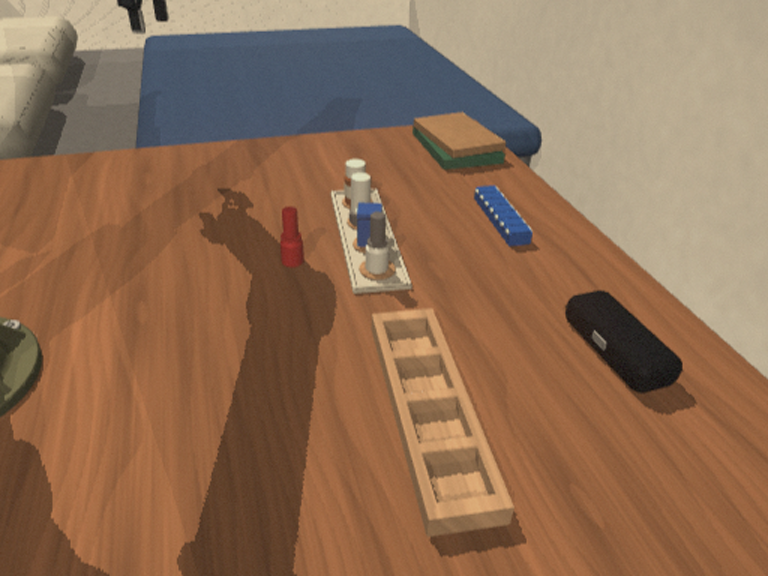

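Candidates, in 1.5x top-view pixels: pill bottle (130,247), inhaler (182,252), blue box (239,261), nose spray (292,268). The look-alikes are the red nose spray at (245,356) and the blue weekly pill organiser at (230,103), and neither of those is wanted. I'll check with a close crop.

```bash
python3 - <<'E'
from h import *
p=load('top')['pixels']; s=load('side')['pixels']
save(np.vstack([p[148:206,70:230],p[161:219,255:415]]),'crop1.png',5)
save(s[98:200,215:285],'crop2.png',5.5)
E
```

```text
(no output)
```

View pics/crop1.png

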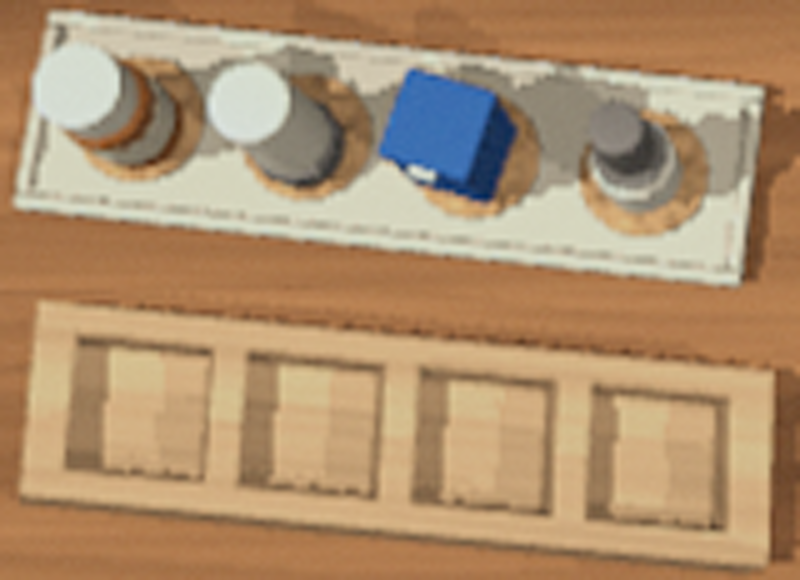

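View pics/crop2.png

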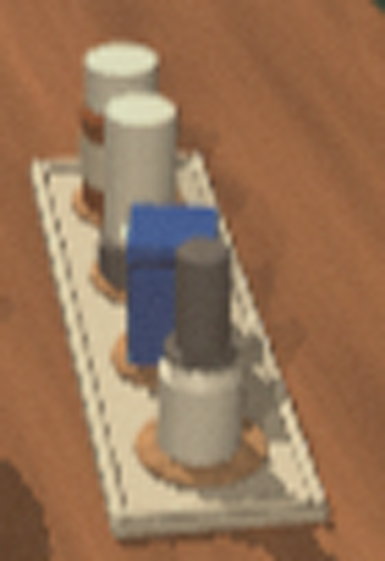

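Viewed: dish order left to right is pill bottle, inhaler, blue box, nose spray, so bottle goes to the rightmost well and spray to the leftmost. Red look-alike is clear of the dish. Now positions.

```bash
python3 - <<'E'
from h import *
c=load('top')
def P(U,V,z,cad=0): 
    u,v=(U+.5)/5-.5,(V+.5)/5-.5
    return pt(c,u+(255 if cad else 70),(v-58+161 if cad else v+148),z)
def fit(w,l):  # 2D rigid fit local->world
    l=np.array(l,float);w=np.array(w)[:,:2]; lc,wc=l.mean(0),w.mean(0)
    a=np.sum((l-lc)[:,0]*(w-wc)[:,1]-(l-lc)[:,1]*(w-wc)[:,0]);b=np.sum((l-lc)*(w-wc)); t=np.arctan2(a,b)
    M=np.array([[np.cos(t),-np.sin(t)],[np.sin(t),np.cos(t)]]); o=wc-M@lc
    return o,t,np.abs((w-(l@M.T+o))).max(),M
d=[P(*q,.01) for q in[(50,12),(765,88),(740,284),(14,207)]]
o,t,e,M=fit(d,[(.042,.15),(.042,-.15),(-.042,-.15),(-.042,.15)]); print('dish',o.round(4),round(t,3),e.round(4))
for y in(.105,.035,-.035,-.105): print(' pad',(o+M@[0,y]).round(4))
k=[P(*q,.026,1) for q in[(40,301),(775,372),(768,563),(20,497)]]
o,t,e,M=fit(k[:2]+k[2:],[(.04,.15),(.04,-.15),(-.04,-.15),(-.04,.15)]); print('caddy',o.round(4),round(t,3),e.round(4))
for y in(.105,.035,-.035,-.105): print(' well',(o+M@[0,y]).round(4))
W=[(78,337),(212,350),(248,352),(382,366),(420,368),(554,381),(592,385),(727,399)]
L=[(.028,s) for y in(.105,.035,-.035,-.105) for s in(y+.028,y-.028)]
W+=[(66,470),(722,530)];L+=[(-.028,.133),(-.028,-.133)]
o,t,e,M=fit([P(*q,.026,1) for q in W],L); print('caddy wells',o.round(4),round(t,3),e.round(4))
for y in(.105,.035,-.035,-.105): print(' well',(o+M@[0,y]).round(4))
print('bottle',P(78,86,.082).round(4),'inh',P(250,104,.09).round(4),'spray',P(616,130,.098).round(4))
b=[P(*q,.069)for q in[(413,70),(497,98),(467,190),(382,152)]]
o,t,e,M=fit(b,[(.0185,.0185),(.0185,-.0185),(-.0185,-.0185),(-.0185,.0185)]);print('box',o.round(4),round(t,3),e.round(4))
E
```

```text
dish [0.5637 0.1963] -0.109 0.0007
 pad [0.5751 0.3007]
 pad [0.5675 0.2311]
 pad [0.5599 0.1615]
 pad [0.5523 0.0919]
caddy [ 0.5349 -0.1845] -0.096 0.0009
 well [ 0.5449 -0.08  ]
 well [ 0.5382 -0.1497]
 well [ 0.5315 -0.2194]
 well [ 0.5248 -0.289 ]
caddy wells [ 0.5342 -0.1834] -0.096 0.0014
 well [ 0.5442 -0.0789]
 well [ 0.5375 -0.1486]
 well [ 0.5308 -0.2183]
 well [ 0.5241 -0.2879]
bottle [0.5718 0.2997 0.082 ] inh [0.5628 0.2317 0.09  ] spray [0.5509 0.0929 0.098 ]
box [0.5585 0.1644] -0.335 0.0019
```

```bash
cat >> h.py <<'E'
def plan(x,y,z,yawdeg):
    s=manip.get_state(); Rm=R.from_rotvec(s['orientation']).as_matrix()
    yaw=np.degrees(np.arctan2(Rm[1,0],Rm[0,0])); print('t',round(s['time'],2),'pos',s['ee_pos'].round(4),'yaw',yaw.round(1),'ydir',Rm[:,1].round(3),'j7',s['joints'].round(2))
    print('shift',tool([x,y,z]).round(1),'turn',round(yaw-yawdeg,1))
E
python3 -c "
from h import *
plan(.573,.300,.19,-6.2)"
```

```text
t 0.1 pos [0.2724 0.5896 0.2144] yaw 65.2 ydir [-0.001 -0.002 -1.   ] j7 [-1.12  0.32 -0.07  1.45  0.02  1.37 -0.06]
shift [-136.8   24.7 -394.3] turn 71.4
```

Call:
move_arm:
  series:
    - [[-12,2,-34,6],[-24,4,-69,12.5],[-36,6,-103,19],[-48,8,-138,25],[-60,10,-172,31],[-72,12,-207,37.5],[-84,14,-241,44],[-96,17,-276,50]]
  jaw: 85

```text
time: 0.77
ee_pos: [0.4835, 0.3852, 0.1974]
orientation: [-1.563, -0.203, 0.205]
force: [0.6, 0.7, -1.1]
grip_width: 0.994
```

```bash
python3 -c "
from h import *
plan(.573,.300,.19,-6.2)"
```

```text
t 0.77 pos [0.4835 0.3852 0.1974] yaw 14.9 ydir [-0.001 -0.002 -1.   ] j7 [-0.87  0.26  0.19  1.57 -0.05  1.32 -0.42]
shift [  64.6    7.4 -105.4] turn 21.1
```

Call:
move_arm:
  series:
    - [[16,2,-26,5],[32,4,-53,10],[48,6,-79,15.5],[64.5,7.5,-105.5,21],[64.5,7.5,-105.5,21],[64.5,7.5,-105.5,21]]

```text
time: 1.27
ee_pos: [0.5742, 0.297, 0.1891]
orientation: [-1.572, 0.088, -0.086]
force: [-0.2, 0.5, 0.0]
grip_width: 0.992
```

```bash
python3 -c "
from h import *
plan(.573,.300,.063,-6.2)
c=cam('wrist'); save(c['pixels'],'wrist1.png',1.2); print(c['world_from_camera'].round(3))
for n,p in dict(bot=[.5718,.2997,.082],inh=[.5628,.2317,.09],box=[.5585,.1644,.069],padb=[.5751,.3007,.01]).items(): print(n,px(c,p).round(1)*1.2)
"
```

```text
t 1.27 pos [0.5742 0.297  0.1891] yaw -6.4 ydir [-0.002 -0.003 -1.   ] j7 [-0.75  0.33  0.3   1.51 -0.1   1.32 -0.56]
shift [ -1.4 126.1   3.3] turn -0.2
[[ 0.994  0.104  0.037  0.584]
 [-0.11   0.937  0.33   0.383]
 [-0.    -0.332  0.943  0.348]
 [ 0.     0.     0.     1.   ]]
bot [307.56 213.24]
inh [306.12 289.08]
box [309.84 336.24]
padb [311.28 191.4 ]
```

View pics/wrist1.png

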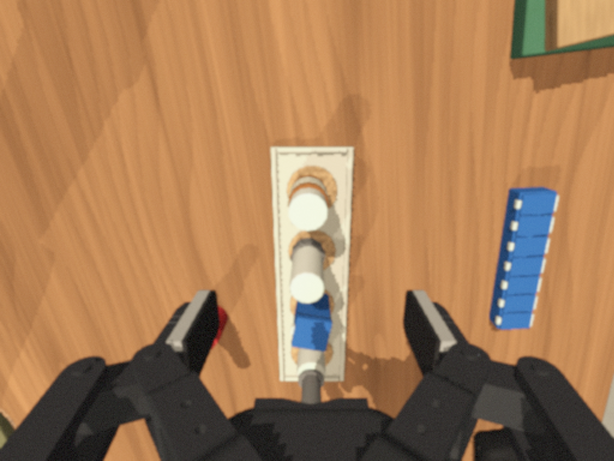

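Wrist view agrees with the estimate: bottle cap at (308,211) against predicted (308,213). I'll descend.

Call:
move_arm:
  series:
    - [[-1.4,20,3,0],[-1.4,45,3,0],[-1.4,75,3,0],[-1.4,105,3,0],[-1.4,121,3,0],[-1.4,126,3,0],[-1.4,126,3,0]]

```text
time: 1.9
ee_pos: [0.5692, 0.3035, 0.0615]
orientation: [-1.572, 0.086, -0.077]
force: [0.1, 0.4, -0.2]
grip_width: 0.995
```

```bash
python3 -c "
from h import *
plan(.573,.300,.063,-6.2)
"
```

```text
t 1.9 pos [0.5692 0.3035 0.0615] yaw -6.0 ydir [-0.006 -0.003 -1.   ] j7 [-0.75  0.43  0.28  1.64 -0.13  1.09 -0.54]
shift [ 4.1 -1.5 -3.1] turn 0.2
```

Call:
move_arm:
  series:
    - [[4,-1.5,-3,0],[4,-1.5,-3,0],[4,-1.5,-3,0],[4,-1.5,-3,0]]

```text
time: 2.23
ee_pos: [0.5738, 0.3006, 0.0645]
orientation: [-1.571, 0.085, -0.079]
force: [0.9, -0.6, -0.4]
grip_width: 0.995
```

```bash
python3 -c "
from h import *
plan(.573,.300,.063,-6.2)
for i in range(3):
  c=cam('top'); print(manip.get_state()['ee_pos'].round(4))
"
```

```text
t 2.23 pos [0.5738 0.3006 0.0645] yaw -6.0 ydir [-0.004 -0.002 -1.   ] j7 [-0.74  0.43  0.28  1.63 -0.13  1.1  -0.53]
shift [-0.7  1.5 -0.6] turn 0.2
[0.5735 0.3005 0.0642]
[0.5733 0.3004 0.0639]
[0.5732 0.3003 0.0637]
```

Call:
move_arm:
  series:
    - [[0,0.5,0,0],[0,0.5,0,0],[0,0.5,0,0],[0,0.5,0,0],[0,0.5,0,0],[0,0.5,0,0],[0,0.5,0,0],[0,0.5,0,0]]
  jaw: 20

```text
time: 3.05
ee_pos: [0.5733, 0.3006, 0.0636]
orientation: [-1.571, 0.085, -0.078]
force: [-1.5, -0.8, 3.6]
grip_width: 0.341
```

Call:
move_arm:
  series:
    - [[0,-3,0,0],[0,-10,0,0],[0,-25,0,0],[0,-45,0,0],[0,-65,0,0],[0,-80,0,0],[0,-90,0,0],[0,-90,0,0]]

```text
time: 3.72
ee_pos: [0.5751, 0.3013, 0.1564]
orientation: [-1.569, 0.082, -0.081]
force: [0.4, -0.1, -1.1]
grip_width: 0.344
```

```bash
python3 -c "
from h import *
plan(.5245,-.2885,.155,-5.5)
c=cam('side'); save(c['pixels'][90:290,200:420],'s2.png',3)
"
```

```text
t 3.72 pos [0.5751 0.3013 0.1564] yaw -6.0 ydir [-0.001  0.    -1.   ] j7 [-0.75  0.36  0.29  1.54 -0.11  1.26 -0.55]
shift [  11.     1.2 -591.8] turn -0.5
```

View pics/s2.png

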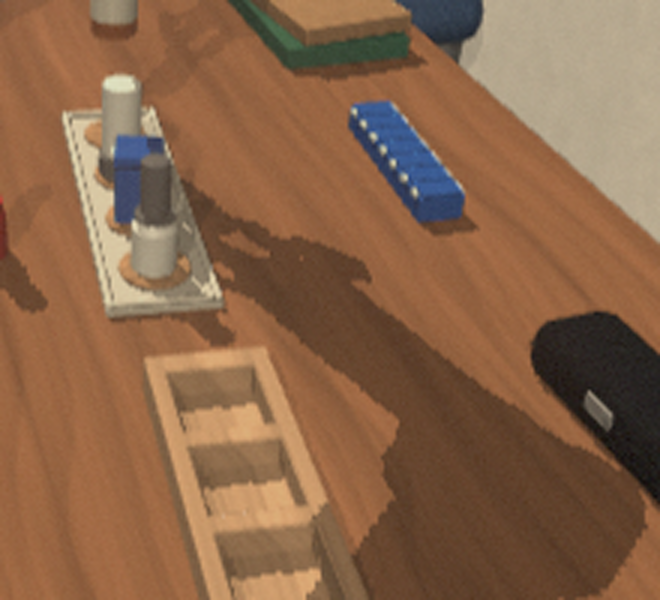

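The bottle is gripped and lifted: its foot is at (113,30) and its pad is empty. I'll raise more to clear the nose spray, then carry.

Call:
move_arm:
  series:
    - [[0,-15,0,0],[0,-35,0,0],[1,-42,-15,0],[2,-42,-45,0],[2,-42,-80,0],[3,-42,-115,0],[3,-42,-150,0],[4,-42,-185,0]]

```text
time: 4.43
ee_pos: [0.5578, 0.1134, 0.1954]
orientation: [-1.571, 0.086, -0.079]
force: [0.8, -0.1, -0.0]
grip_width: 0.339
```

Call:
move_arm:
  series:
    - [[1,0,-35,0],[1,0,-70,0],[2,0,-105,0],[3,0,-140,0],[3,0,-175,0],[4,0,-210,0],[5,0,-245,0],[6,0,-270,0]]

```text
time: 5.1
ee_pos: [0.5329, -0.1607, 0.1948]
orientation: [-1.572, 0.091, -0.081]
force: [-0.0, -0.6, -0.5]
grip_width: 0.338
```

```bash
python3 -c "
from h import *
plan(.5245,-.2885,.14,-5.5)"
```

```text
t 5.1 pos [ 0.5329 -0.1607  0.1948] yaw -6.2 ydir [-0.007 -0.003 -1.   ] j7 [-0.29  0.15  0.59  1.73 -0.08  1.29  0.21]
shift [   5.9   55.3 -127.8] turn -0.7
```

Call:
move_arm:
  series:
    - [[1,2,-30,0],[3,5,-60,-0.5],[4,8,-90,-0.5],[5,15,-115,-0.5],[6,30,-127,-0.5],[6,45,-128,-0.5],[6,55,-128,-0.5],[6,55,-128,-0.5]]

```text
time: 5.77
ee_pos: [0.5218, -0.288, 0.1367]
orientation: [-1.57, 0.089, -0.07]
force: [-0.6, 0.2, -1.0]
grip_width: 0.342
```

Call:
move_arm:
  series:
    - [[0,0,0,0],[0,0,0,0],[0,0,0,0]]

```text
time: 6.02
ee_pos: [0.5221, -0.2876, 0.1373]
orientation: [-1.57, 0.088, -0.07]
force: [-0.7, -0.1, 0.7]
grip_width: 0.341
```

```bash
python3 -c "
from h import *
c=cam('wrist'); save(c['pixels'],'w2.png',1.2);s=cam('side'); save(s['pixels'][200:384,220:400],'s3.png',3)
plan(.5245,-.2885,.060,-5.5)"
```

```text
t 6.12 pos [ 0.5224 -0.2878  0.1376] yaw -5.8 ydir [-0.011 -0.001 -1.   ] j7 [-0.09  0.3   0.66  1.7  -0.19  1.21  0.51]
shift [ 3.  77.5 -0.3] turn -0.3
```

View pics/s3.png

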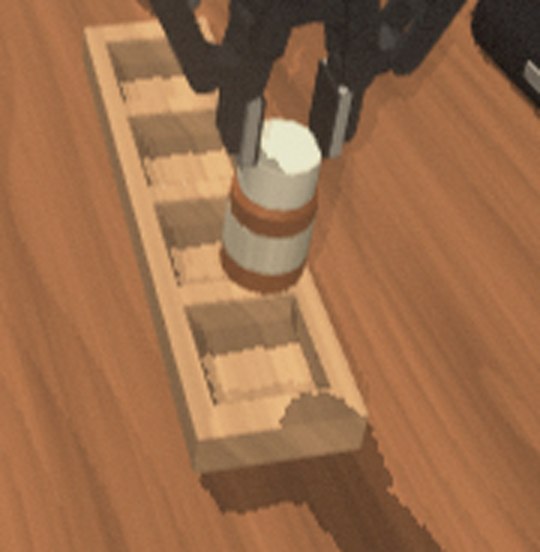

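```bash
python3 -c "
from h import *
c=load('side')
for z in (.0846,.1566): print((px(c,[.5224,-.2878,z])-[220,200])*3)
print([((px(c,[*w,.006])-[220,200])*3).round() for w in [(.5245,-.2885)]])"
```

```text
[267.57307641 262.09241277]
[285.48324731 145.03807704]
[array([255., 372.])]
```

Bottle is upright over the rightmost well: cap at (283,145), foot at about (263,272), as projected. Lowering.

Call:
move_arm:
  series:
    - [[3,15,0,0],[3,30,0,0],[3,45,0,0],[3,55,0,0],[3,62,0,0],[3,69,0,0],[3,75,0,0],[3,77,0,0]]

```text
time: 6.78
ee_pos: [0.5244, -0.2881, 0.06]
orientation: [-1.571, 0.088, -0.07]
force: [-0.1, 0.3, 0.3]
grip_width: 0.338
```

```bash
python3 -c "
from h import *
plan(.5245,-.2885,.060,-5.5); print(manip.get_state()['force'])"
```

```text
t 6.78 pos [ 0.5244 -0.2881  0.06  ] yaw -5.8 ydir [-0.011 -0.001 -1.   ] j7 [-0.06  0.39  0.63  1.77 -0.25  1.07  0.55]
shift [ 0.1 -0.  -0.4] turn -0.3
[-0.13090399  0.30699662  0.34269896]
```

Call:
move_arm:
  series:
    - [[0,0.5,0,0],[0,1,0,0],[0,1.3,0,0],[0,1.3,0,0]]

```text
time: 7.12
ee_pos: [0.5245, -0.2885, 0.0598]
orientation: [-1.571, 0.088, -0.071]
force: [-1.8, 0.3, 4.8]
grip_width: 0.345
```

Call:
move_arm:
  series:
    - [[0,0,0,0],[0,0,0,0],[0,0,0,0],[0,0,0,0],[0,0,0,0],[0,0,0,0]]
  jaw: 85

```text
time: 7.62
ee_pos: [0.5246, -0.2885, 0.0597]
orientation: [-1.571, 0.087, -0.071]
force: [-0.5, -0.9, 0.0]
grip_width: 0.996
```

Call:
move_arm:
  series:
    - [[0,-3,0,0],[0,-12,0,0],[0,-30,0,0],[0,-60,0,0],[0,-90,0,0],[0,-115,0,0],[0,-125,0,0],[0,-130,0,0]]

```text
time: 8.28
ee_pos: [0.527, -0.2891, 0.1924]
orientation: [-1.572, 0.084, -0.074]
force: [-0.7, 0.1, -0.2]
grip_width: 0.999
```

```bash
python3 -c "
from h import *
plan(.564,.2315,.19,-6.2)
s=cam('side'); save(s['pixels'][180:364,200:400],'s4.png',3)
"
```

```text
t 8.28 pos [ 0.527  -0.2891  0.1924] yaw -5.8 ydir [-0.007 -0.002 -1.   ] j7 [-0.11  0.27  0.67  1.63 -0.17  1.31  0.49]
shift [-15.5   1.1 521.7] turn 0.4
```

View pics/s4.png

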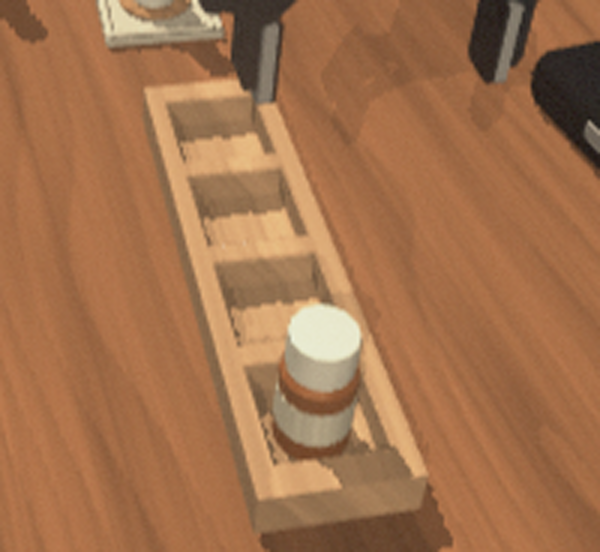

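Bottle (cap at (325,335)) stands in the rightmost well. Next the inhaler.

Call:
move_arm:
  series:
    - [[-1,0,25,0],[-2,0,60,0],[-3,0,97,0],[-4,0,135,0],[-5,0,172,0],[-6,0,210,0],[-7,0,247,0],[-8,0,285,0]]

```text
time: 9.0
ee_pos: [0.5461, -0.0027, 0.1894]
orientation: [-1.572, 0.087, -0.071]
force: [1.1, 0.1, 0.8]
grip_width: 0.995
```

Call:
move_arm:
  series:
    - [[-1,0,37,0],[-2,0,74,0],[-3,0,111,0],[-5,0,148,0],[-6,0,185,0],[-7,0,215,0],[-8,0,235,0],[-8,0,236,0]]

```text
time: 9.67
ee_pos: [0.5593, 0.2393, 0.1861]
orientation: [-1.571, 0.084, -0.061]
force: [0.1, 1.2, -0.0]
grip_width: 0.995
```

```bash
python3 -c "
from h import *
plan(.564,.2315,.063,-6.2)"
```

```text
t 9.67 pos [0.5593 0.2393 0.1861] yaw -5.3 ydir [-0.015 -0.001 -1.   ] j7 [-0.72  0.26  0.33  1.6  -0.09  1.31 -0.47]
shift [  7.1 123.   -7. ] turn 0.9
```

Call:
move_arm:
  series:
    - [[7,0,-7,0.9],[7,20,-7,0.9],[7,45,-7,0.9],[7,70,-7,0.9],[7,95,-7,0.9],[7,114,-7,0.9],[7,122,-7,0.9],[7,122,-7,0.9]]

```text
time: 10.33
ee_pos: [0.5623, 0.2286, 0.061]
orientation: [-1.575, 0.102, -0.072]
force: [0.3, -0.1, 0.4]
grip_width: 0.996
```

```bash
python3 -c "
from h import *
plan(.564,.2315,.063,-6.2)"
```

```text
t 10.33 pos [0.5623 0.2286 0.061 ] yaw -6.4 ydir [-0.019 -0.005 -1.   ] j7 [-0.69  0.37  0.32  1.73 -0.13  1.08 -0.44]
shift [ 1.3 -2.   3.1] turn -0.2
```

Call:
move_arm:
  series:
    - [[1.3,-2,3,0],[1.3,-2,3,0],[1.3,-2,3,0],[1.3,-2,3,0],[1.3,-2,3,0]]

```text
time: 10.75
ee_pos: [0.5646, 0.2317, 0.064]
orientation: [-1.574, 0.101, -0.073]
force: [0.1, -0.1, -0.1]
grip_width: 0.997
```

```bash
python3 -c "
from h import *
plan(.564,.2315,.063,-6.2)"
```

```text
t 10.75 pos [0.5646 0.2317 0.064 ] yaw -6.3 ydir [-0.018 -0.004 -1.   ] j7 [-0.69  0.37  0.32  1.72 -0.13  1.09 -0.44]
shift [-0.5  1.  -0.3] turn -0.1
```

Call:
move_arm:
  series:
    - [[0,0.5,0,0],[0,0.5,0,0],[0,0.5,0,0],[0,0.5,0,0],[0,0.5,0,0],[0,0.5,0,0],[0,0.5,0,0],[0,0.5,0,0]]
  jaw: 18

```text
time: 11.42
ee_pos: [0.5647, 0.2319, 0.0638]
orientation: [-1.573, 0.101, -0.073]
force: [-0.4, 0.6, 3.3]
grip_width: 0.339
```

Call:
move_arm:
  series:
    - [[-1,-5,0,0],[-1,-20,0,0],[-1,-50,0,0],[-1,-80,0,0],[-1,-110,0,0],[-1,-128,0,0],[-1,-130,0,0],[-1,-130,0,0]]

```text
time: 12.08
ee_pos: [0.5666, 0.2326, 0.1949]
orientation: [-1.572, 0.099, -0.075]
force: [-0.8, -0.6, -1.2]
grip_width: 0.341
```

```bash
python3 -c "
from h import *
plan(.531,-.219,.16,-5.5)"
```

```text
t 12.08 pos [0.5666 0.2326 0.1949] yaw -6.3 ydir [-0.016 -0.002 -1.   ] j7 [-0.71  0.27  0.34  1.58 -0.09  1.33 -0.47]
shift [  15.1   36.6 -452.6] turn -0.8
```

Call:
move_arm:
  series:
    - [[1,0,-15,0],[2,0,-40,0],[3,0,-75,0],[4,0,-112,0],[5,0,-149,0],[6,0,-186,0],[7,0,-220,-0.4],[8,0,-255,-0.4]]

```text
time: 12.75
ee_pos: [0.5441, -0.0246, 0.1938]
orientation: [-1.573, 0.097, -0.067]
force: [0.3, 1.2, -0.1]
grip_width: 0.341
```

```bash
python3 -c "
from h import *
plan(.531,-.219,.16,-5.5)"
```

```text
t 12.75 pos [ 0.5441 -0.0246  0.1938] yaw -6.0 ydir [-0.019 -0.003 -1.   ] j7 [-0.46  0.13  0.5   1.75 -0.06  1.3  -0.05]
shift [   7.9   34.6 -194.5] turn -0.5
```

Call:
move_arm:
  series:
    - [[1,3,-35,0],[3,8,-70,0],[4,14,-105,0],[6,20,-140,0],[7,28,-170,-0.5],[8,34,-190,-0.5],[8,34,-194,-0.5],[8,34,-194,-0.5]]

```text
time: 13.42
ee_pos: [0.5284, -0.221, 0.1586]
orientation: [-1.573, 0.097, -0.061]
force: [-0.1, 0.6, -0.5]
grip_width: 0.341
```

Call:
move_arm:
  series:
    - [[0,0,0,0],[0,0,0,0]]

```text
time: 13.58
ee_pos: [0.5277, -0.2199, 0.1577]
orientation: [-1.573, 0.098, -0.058]
force: [-0.0, 0.2, -0.5]
grip_width: 0.344
```

```bash
python3 -c "
from h import *
plan(.531,-.219,.060,-5.5)
s=cam('side'); save(s['pixels'][160:364,200:400],'s5.png',2.9)
p=manip.get_state()['ee_pos']
for z in (p[2]-.053,p[2]+.027): print((px(s,[p[0],p[1],z])-[200,160])*2.9)
"
```

```text
t 13.58 pos [ 0.5277 -0.2199  0.1577] yaw -5.7 ydir [-0.025 -0.002 -1.   ] j7 [-0.21  0.23  0.63  1.73 -0.13  1.25  0.36]
shift [ 5.7 97.6  1.7] turn -0.2
[279.44925493 238.20122427]
[294.24696699 110.17797882]
```

View pics/s5.png

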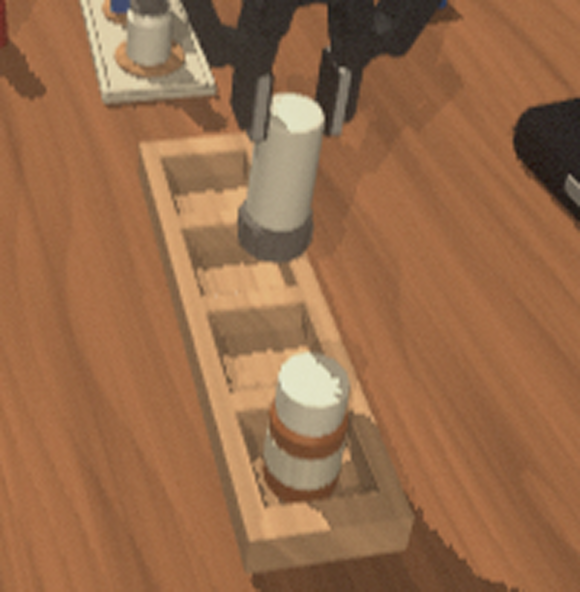

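Inhaler held upright over the second well from the right: top (296,115), foot (275,240), as projected. Bottle still stands. Lowering.

Call:
move_arm:
  series:
    - [[5,15,1.5,0],[5.5,35,1.5,0],[5.5,55,1.5,0],[5.5,70,1.5,0],[5.5,82,1.5,0],[5.5,91,1.5,0],[5.5,96,1.5,0],[5.5,97,1.5,0]]

```text
time: 14.3
ee_pos: [0.5312, -0.2183, 0.0603]
orientation: [-1.572, 0.097, -0.057]
force: [-0.2, 0.0, -0.1]
grip_width: 0.341
```

```bash
python3 -c "
from h import *
plan(.531,-.219,.060,-5.5)"
```

```text
t 14.3 pos [ 0.5312 -0.2183  0.0603] yaw -5.6 ydir [-0.025 -0.002 -1.   ] j7 [-0.17  0.34  0.61  1.82 -0.21  1.07  0.41]
shift [-0.2  0.3 -0.7] turn -0.1
```

Call:
move_arm:
  series:
    - [[0,0.5,0,0],[0,1,0,0],[0,1.5,0,0],[0,1.5,0,0]]

```text
time: 14.63
ee_pos: [0.5318, -0.2186, 0.0599]
orientation: [-1.572, 0.096, -0.059]
force: [-1.8, 0.8, 4.4]
grip_width: 0.342
```

Call:
move_arm:
  series:
    - [[0,0,0,0],[0,0,0,0],[0,0,0,0],[0,0,0,0],[0,0,0,0],[0,0,0,0]]
  jaw: 85

```text
time: 15.13
ee_pos: [0.5318, -0.2186, 0.0599]
orientation: [-1.572, 0.096, -0.059]
force: [-0.6, 0.1, -0.3]
grip_width: 0.994
```

Call:
move_arm:
  series:
    - [[-0.5,-3,0,0],[-0.5,-12,0,0],[-1,-30,0,0],[-1,-60,0,0],[-1,-90,0,0],[-1,-115,0,0],[-1,-125,0,0],[-1,-128,0,0]]

```text
time: 15.8
ee_pos: [0.5352, -0.2189, 0.1908]
orientation: [-1.573, 0.092, -0.062]
force: [-0.6, 0.1, 0.1]
grip_width: 0.994
```

```bash
python3 -c "
from h import *
plan(.560,.164,.19,-17.8)"
```

```text
t 15.8 pos [ 0.5352 -0.2189  0.1908] yaw -5.6 ydir [-0.019 -0.003 -1.   ] j7 [-0.21  0.22  0.64  1.68 -0.12  1.31  0.35]
shift [-12.9  -0.7 383.5] turn 12.2
```

Call:
move_arm:
  series:
    - [[0,0,20,1],[-1,0,50,2],[-3,0,87,4],[-4,0,124,5],[-5,0,160,6],[-6,0,196,7],[-8,0,232,8],[-9,0,265,9]]

```text
time: 16.47
ee_pos: [0.5511, 0.0481, 0.1883]
orientation: [-1.567, 0.217, -0.184]
force: [0.5, -0.1, -0.3]
grip_width: 0.998
```

Call:
move_arm:
  series:
    - [[0,0,33,1],[0,0,63,2],[0,0,90,3],[0,0,108,3],[0,0,116,3],[0,0,117,3],[0,0,117,3]]

```text
time: 17.05
ee_pos: [0.5804, 0.1598, 0.1868]
orientation: [-1.565, 0.259, -0.225]
force: [-0.6, -1.0, 0.3]
grip_width: 0.997
```

```bash
python3 -c "
from h import *
plan(.559,.163,.051,-17.8)
c=cam('wrist'); save(c['pixels'][130:330,160:360],'w3.png',3)
"
```

```text
t 17.05 pos [0.5804 0.1598 0.1868] yaw -17.7 ydir [-0.022 -0.004 -1.   ] j7 [-0.65  0.26  0.41  1.61 -0.11  1.32 -0.54]
shift [-18.6 136.2  -2. ] turn 0.1
```

View pics/w3.png

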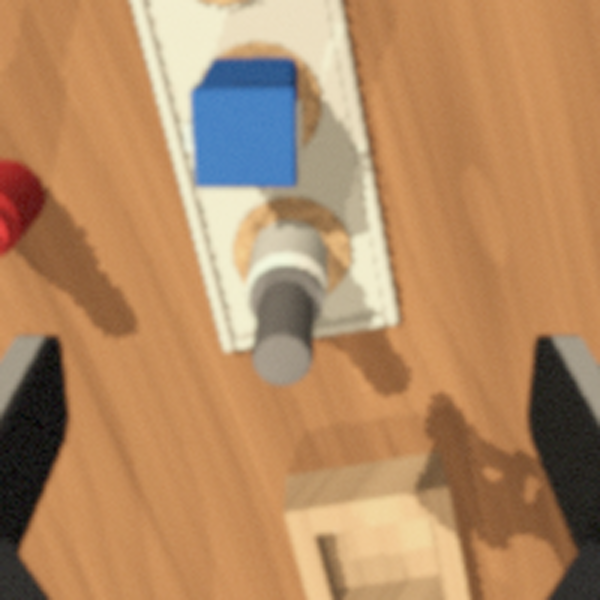

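```bash
python3 -c "
from h import *
c=load('wrist')
q=[pt(c,160+(u+.5)/3-.5,130+(v+.5)/3-.5,.069)[:2] for u,v in[(193,90),(296,86),(297,186),(196,186)]]
q=np.array(q); print(q.round(4).tolist(), q.mean(0).round(4))
for a,b in((0,1),(3,2),(1,2),(0,3)): d=q[b]-q[a]; print(np.hypot(*d).round(4),np.degrees(np.arctan2(d[1],d[0])).round(1))
print(pt(c,160+282/3,130+359/3,.098))"
```

```text
[[0.5489, 0.1882], [0.5833, 0.1789], [0.5724, 0.1438], [0.5377, 0.1546]] [0.5606 0.1664]
0.0357 -15.1
0.0364 -17.3
0.0368 -107.2
0.0355 -108.4
[0.55194969 0.09372283 0.098     ]
```

```bash
python3 -c "
from h import *
plan(.5597,.165,.051,-17.2)"
```

```text
t 17.1 pos [0.5805 0.1589 0.1871] yaw -17.8 ydir [-0.022 -0.004 -1.   ] j7 [-0.65  0.26  0.41  1.61 -0.11  1.32 -0.54]
shift [-19.  136.5   0.9] turn -0.6
```

Call:
move_arm:
  series:
    - [[-10,0,1,-0.6],[-19,5,1,-0.6],[-19,25,1,-0.6],[-19,55,1,-0.6],[-19,85,1,-0.6],[-19,115,1,-0.6],[-19,133,1,-0.6],[-19,136,1,-0.6]]

```text
time: 17.77
ee_pos: [0.5561, 0.1627, 0.0479]
orientation: [-1.569, 0.258, -0.215]
force: [-0.9, 0.5, -0.2]
grip_width: 0.995
```

Call:
move_arm:
  series:
    - [[0,0,0,0],[0,0,0,0]]

```text
time: 17.93
ee_pos: [0.556, 0.1616, 0.0487]
orientation: [-1.569, 0.259, -0.216]
force: [0.6, -0.4, 0.6]
grip_width: 0.993
```

```bash
python3 -c "
from h import *
plan(.5597,.165,.051,-17.2)"
```

```text
t 17.93 pos [0.556  0.1616 0.0487] yaw -17.3 ydir [-0.029 -0.007 -1.   ] j7 [-0.65  0.34  0.38  1.8  -0.15  1.05 -0.51]
shift [ 2.4 -2.4  4.3] turn -0.1
```

Call:
move_arm:
  series:
    - [[2.4,-2.4,4.3,0],[2.4,-2.4,4.3,0],[2.4,-2.4,4.3,0],[2.4,-2.4,4.3,0],[2.4,-2.4,4.3,0]]

```text
time: 18.35
ee_pos: [0.5599, 0.1652, 0.0515]
orientation: [-1.569, 0.259, -0.217]
force: [-0.1, -0.1, -0.5]
grip_width: 0.996
```

Call:
move_arm:
  series:
    - [[0,0,0,0],[0,0,0,0],[0,0,0,0],[0,0,0,0],[0,0,0,0],[0,0,0,0],[0,0,0,0],[0,0,0,0]]
  jaw: 24

```text
time: 19.02
ee_pos: [0.5617, 0.1658, 0.0533]
orientation: [-1.566, 0.256, -0.219]
force: [1.0, 0.3, 7.3]
grip_width: 0.281
```

```bash
python3 -c "
from h import *
plan(.5597,.165,.051,-17.2)"
```

```text
t 19.02 pos [0.5617 0.1658 0.0533] yaw -17.3 ydir [-0.024 -0.005 -1.   ] j7 [-0.65  0.35  0.38  1.79 -0.15  1.06 -0.52]
shift [-1.6  2.4 -1.3] turn -0.1
```

```bash
python3 -c "
from h import *
s=cam('side'); w=cam('wrist'); a=cv2.resize(s['pixels'][80:200,190:310],(400,400),interpolation=2); b=cv2.resize(w['pixels'][150:384,120:400],(480,400),interpolation=2)
save(np.hstack([b,a])[:, 80:],'m1.png',1)
print(manip.get_state()['grip_width'],manip.get_state()['force'])
"
```

```text
0.28365483861875046 [0.87364798 0.83769528 6.05647477]
```

View pics/m1.png

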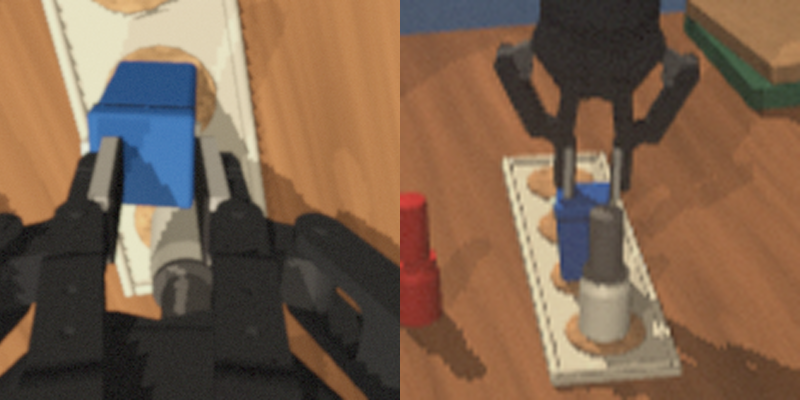

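The pads straddle the box at the lid, but the opening reached exactly its 24 mm target, so I'll command tighter to be sure of the force.

Call:
move_arm:
  series:
    - [[0,0,0,0],[0,0,0,0],[0,0,0,0],[0,0,0,0]]
  jaw: 10

```text
time: 19.45
ee_pos: [0.5645, 0.1658, 0.0559]
orientation: [-1.564, 0.252, -0.224]
force: [1.3, -0.2, 8.7]
grip_width: 0.118
```

Call:
move_arm:
  series:
    - [[0,-3,0,0],[0,-8,0,0],[0,-14,0,0],[0,-20,0,0],[0,-20,0,0]]

```text
time: 19.87
ee_pos: [0.5656, 0.1661, 0.0772]
orientation: [-1.563, 0.251, -0.225]
force: [0.1, -0.3, 0.4]
grip_width: 0.117
```

```bash
python3 -c "
from h import *
plan(.538,-.149,.16,-5.5)
s=cam('side'); w=cam('wrist'); a=cv2.resize(s['pixels'][80:200,190:310],(400,400),interpolation=2); b=cv2.resize(w['pixels'][150:384,120:400],(480,400),interpolation=2)
save(np.hstack([b,a])[:, 80:],'m2.png',1)
"
```

```text
t 19.87 pos [0.5656 0.1661 0.0772] yaw -17.3 ydir [-0.017 -0.003 -1.   ] j7 [-0.66  0.32  0.39  1.76 -0.14  1.1  -0.52]
shift [  66.3  -81.3 -309.7] turn -11.8
```

View pics/m2.png

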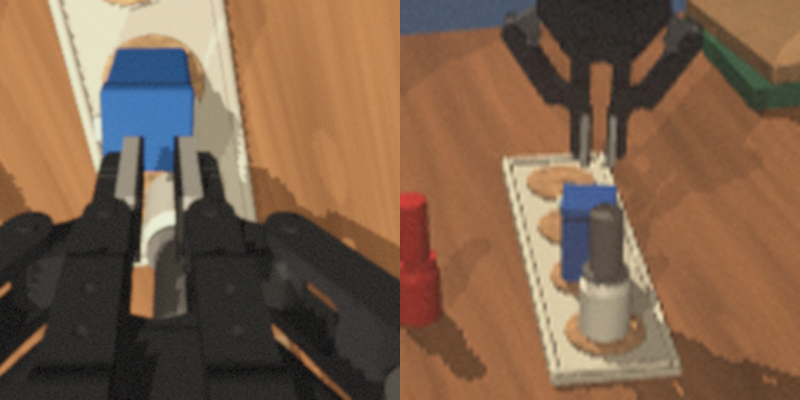

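Viewed: the pads slid off over the lid. The box still stands upright on its pad, but the tips were higher than I assumed. I'll measure the real tip height.

```bash
python3 -c "
from h import *
c=load('side');T=c['world_from_camera'];print(T[:3,3])
def ray(u,v,yy):
    d=np.linalg.inv(c['K'])@[u,v,1]; d=T[:3,:3]@[d[0],-d[1],-d[2]]; o=T[:3,3]; return o+d*(yy-o[1])/d[1]
for q in((585,165),(612,163)):
  u,v=190+(q[0]-400)*.3,80+q[1]*.3
  print(ray(u,v,.155).round(4),ray(u,v,.177).round(4))
u,v=190+(589-400)*.3,80+190*.3; print('box top centre z.069',pt(c,u,v,.069))
"
```

```text
[ 0.33439225 -0.62715161  0.51230138]
[0.5534 0.155  0.0986] [0.5595 0.177  0.0869]
[0.5719 0.155  0.0979] [0.5786 0.177  0.0862]
box top centre z.069 [0.5619201  0.17439045 0.069     ]
```

Call:
move_arm:
  series:
    - [[0,-15,0,0],[0,-40,0,0],[0,-70,0,0],[0,-95,0,0],[0,-110,0,0],[0,-110,0,0],[0,-110,0,0]]
  jaw: 85

```text
time: 20.55
ee_pos: [0.5672, 0.1665, 0.1863]
orientation: [-1.564, 0.251, -0.224]
force: [-0.5, -0.1, -0.3]
grip_width: 0.996
```

```bash
cat > box.py <<'E'
from h import *
c=cam('wrist'); p=c['pixels'].astype(int)
blue=(p[...,2]>p[...,0]+50)
n,l,st,ce=cv2.connectedComponentsWithStats(blue.astype(np.uint8)); print(st[1:][st[1:,4]>100].tolist())
cand=[i for i in range(1,n) if st[i,4]>100]; i=min(cand,key=lambda i:abs(ce[i]-px(c,[.56,.166,.069])).sum())
v=p[...,2][l==i]; th,_=cv2.threshold(v.astype(np.uint8),0,255,cv2.THRESH_OTSU)
m=((l==i)&(p[...,2]>th)).astype(np.uint8); m=cv2.morphologyEx(m,cv2.MORPH_CLOSE,np.ones((3,3)))
k=max(cv2.findContours(m,0,1)[0],key=cv2.contourArea)
w=np.array([pt(c,*q[0],.069)[:2] for q in k])*1000
r=cv2.minAreaRect(w.astype(np.float32)); print('rect mm',r,'otsu',th)
E
python3 box.py; python3 -c "
from h import *
plan(.56,.165,.031,-17.2)"
```

```text
[[429, 0, 48, 155, 6157], [238, 153, 34, 42, 1338]]
rect mm ((560.23583984375, 166.45660400390625), (35.53276824951172, 34.95115280151367), 72.89148712158203) otsu 165.0
t 20.6 pos [0.5664 0.1663 0.185 ] yaw -17.3 ydir [-0.02  -0.004 -1.   ] j7 [-0.67  0.23  0.4   1.64 -0.1   1.3  -0.55]
shift [ -3.  154.1  -1.7] turn -0.1
```

The box is still at (560,166) mm with yaw -17°. Descending about 20 mm lower than before.

Call:
move_arm:
  series:
    - [[-3,10,-2,0],[-3,35,-2,0],[-3,65,-2,0],[-3,95,-2,0],[-3,118,-2,0],[-3,122,-2,0],[-3,122,-2,0],[-3,122,-2,0]]

```text
time: 21.27
ee_pos: [0.5603, 0.1646, 0.063]
orientation: [-1.565, 0.253, -0.222]
force: [1.3, -0.3, -0.1]
grip_width: 0.998
```

```bash
python3 -c "
from h import *
plan(.560,.166,.031,-17.2)"
```

```text
t 21.27 pos [0.5603 0.1646 0.063 ] yaw -17.3 ydir [-0.02  -0.005 -1.   ] j7 [-0.66  0.33  0.39  1.79 -0.14  1.07 -0.52]
shift [-0.2 32.   1.6] turn -0.1
```

Call:
move_arm:
  series:
    - [[0,6,1.5,0],[0,12,1.5,0],[0,18,1.5,0],[0,24,1.5,0],[0,29,1.5,0],[0,32,1.5,0],[0,32,1.5,0],[0,32,1.5,0]]

```text
time: 21.93
ee_pos: [0.5601, 0.1658, 0.0308]
orientation: [-1.566, 0.253, -0.222]
force: [-0.0, -0.1, -0.2]
grip_width: 0.994
```

```bash
python3 -c "
from h import *
plan(.560,.166,.031,-17.2)
s=cam('side');w=cam('wrist'); a=cv2.resize(s['pixels'][80:200,190:310],(400,400),interpolation=2); b=cv2.resize(w['pixels'][150:384,120:400],(480,400),interpolation=2)
save(np.hstack([b,a])[:, 80:],'m3.png',1)"
```

```text
t 21.93 pos [0.5601 0.1658 0.0308] yaw -17.3 ydir [-0.021 -0.005 -1.   ] j7 [-0.65  0.37  0.38  1.81 -0.16  1.01 -0.51]
shift [-0.1 -0.2  0.2] turn -0.1
```

View pics/m3.png

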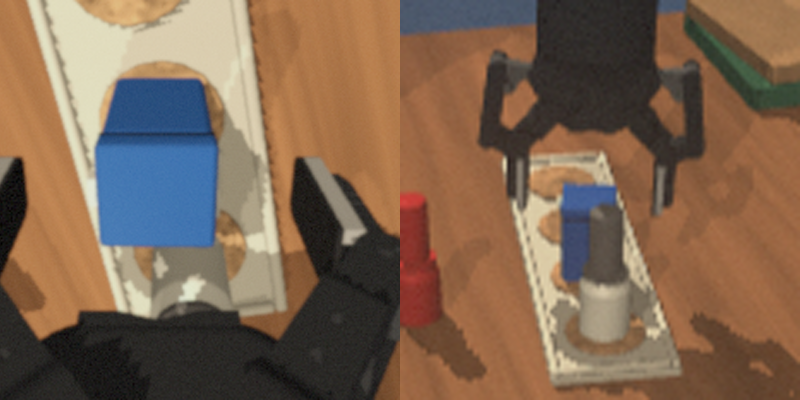

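Tips at (520,205) and (658,212) are now well below the lid on both sides. Closing.

Call:
move_arm:
  series:
    - [[0,0,0,0],[0,0,0,0],[0,0,0,0],[0,0,0,0],[0,0,0,0],[0,0,0,0],[0,0,0,0],[0,0,0,0]]
  jaw: 15

```text
time: 22.7
ee_pos: [0.5607, 0.1662, 0.0317]
orientation: [-1.565, 0.252, -0.223]
force: [-0.4, -0.4, 4.6]
grip_width: 0.42
```

Call:
move_arm:
  series:
    - [[0,-3,0,0],[0,-10,0,0],[0,-25,0,0],[0,-50,0,0],[0,-80,0,0],[0,-110,0,0],[0,-128,0,0],[0,-130,0,0]]

```text
time: 23.37
ee_pos: [0.5658, 0.1672, 0.1665]
orientation: [-1.561, 0.247, -0.228]
force: [-0.1, -0.1, -0.9]
grip_width: 0.419
```

```bash
python3 -c "
from h import *
plan(.538,-.149,.13,-5.5)"
```

```text
t 23.37 pos [0.5658 0.1672 0.1665] yaw -17.4 ydir [-0.012 -0.001 -1.   ] j7 [-0.68  0.24  0.4   1.67 -0.1   1.26 -0.55]
shift [  68.2   37.2 -309.9] turn -11.9
```

The opening is 0.42 (36 mm), so the box is held. Carrying it to the second well from the left.

Call:
move_arm:
  series:
    - [[4,0,-20,-1],[11,0,-50,-3],[19,0,-87,-5],[27,0,-124,-7],[35,0,-161,-8],[43,0,-198,-9],[51,0,-232,-11],[57,0,-260,-12]]

```text
time: 24.03
ee_pos: [0.5412, -0.1013, 0.1663]
orientation: [-1.572, 0.085, -0.064]
force: [0.5, -0.8, -0.5]
grip_width: 0.419
```

```bash
python3 -c "
from h import *
plan(.538,-.149,.090,-5.5)"
```

```text
t 24.03 pos [ 0.5412 -0.1013  0.1663] yaw -5.4 ydir [-0.014 -0.002 -1.   ] j7 [-0.37  0.16  0.56  1.77 -0.09  1.25  0.12]
shift [  2.3  76.4 -47.6] turn 0.1
```

Call:
move_arm:
  series:
    - [[1,0,-20,0],[2,5,-38,0],[2,20,-46,0],[2,38,-47.5,0],[2,56,-47.5,0],[2,70,-47.5,0],[2,76,-47.5,0],[2,76,-47.5,0]]

```text
time: 24.7
ee_pos: [0.5357, -0.1486, 0.0881]
orientation: [-1.572, 0.089, -0.06]
force: [-0.3, -0.1, -0.8]
grip_width: 0.419
```

Call:
move_arm:
  series:
    - [[0,0,0,0],[0,0,0,0]]

```text
time: 24.87
ee_pos: [0.5359, -0.1485, 0.0885]
orientation: [-1.572, 0.088, -0.06]
force: [-0.5, 0.4, -0.2]
grip_width: 0.422
```

```bash
python3 -c "
from h import *
plan(.538,-.149,.029,-5.5)
s=cam('side'); save(s['pixels'][150:364,200:400],'s6.png',2.8)
p=manip.get_state()['ee_pos']
for z in (p[2]-.0215,p[2]+.0375): print((px(s,[p[0],p[1],z])-[200,150])*2.8)
"
```

```text
t 24.87 pos [ 0.5359 -0.1485  0.0885] yaw -5.4 ydir [-0.018 -0.002 -1.   ] j7 [-0.29  0.26  0.58  1.84 -0.15  1.1   0.25]
shift [ 3.2 59.5 -0.1] turn 0.1
[233.81725849 223.60608984]
[240.95509865 143.5428841 ]
```

View pics/s6.png

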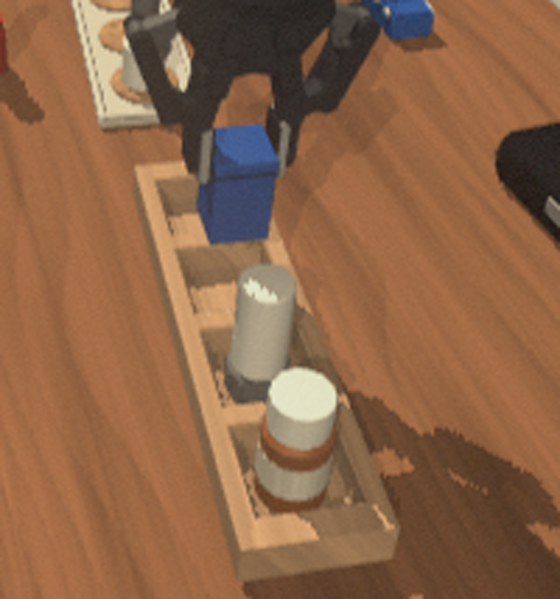

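Box held square (top (243,150), foot (237,225)); inhaler and bottle stand in their wells. Lowering into the second from the left.

Call:
move_arm:
  series:
    - [[3,10,0,0],[3,22,0,0],[3,34,0,0],[3,44,0,0],[3,52,0,0],[3,57,0,0],[3,59,0,0],[3,59,0,0]]

```text
time: 25.58
ee_pos: [0.5378, -0.149, 0.0291]
orientation: [-1.572, 0.089, -0.06]
force: [-0.5, 0.2, -0.9]
grip_width: 0.419
```

Call:
move_arm:
  series:
    - [[0,0.5,0,0],[0,1,0,0],[0,1.5,0,0],[0,1.5,0,0]]

```text
time: 25.92
ee_pos: [0.538, -0.149, 0.0279]
orientation: [-1.572, 0.088, -0.06]
force: [-0.4, 0.1, -0.5]
grip_width: 0.421
```

```bash
python3 -c "
from h import *
plan(.538,-.149,.029,-5.5)"
```

```text
t 25.92 pos [ 0.538  -0.149   0.0279] yaw -5.4 ydir [-0.018 -0.002 -1.   ] j7 [-0.26  0.34  0.56  1.89 -0.21  0.99  0.3 ]
shift [-0.  -1.1 -0. ] turn 0.1
```

Call:
move_arm:
  series:
    - [[0,0.5,0,0],[0,1,0,0],[0,1.5,0,0],[0,1.5,0,0]]

```text
time: 26.25
ee_pos: [0.5382, -0.1489, 0.0276]
orientation: [-1.571, 0.088, -0.061]
force: [-3.4, 1.3, 7.7]
grip_width: 0.421
```

Call:
move_arm:
  series:
    - [[0,0,0,0],[0,0,0,0],[0,0,0,0],[0,0,0,0],[0,0,0,0],[0,0,0,0]]
  jaw: 85

```text
time: 26.75
ee_pos: [0.5381, -0.1488, 0.0275]
orientation: [-1.571, 0.088, -0.06]
force: [0.0, -0.2, -0.6]
grip_width: 0.993
```

Call:
move_arm:
  series:
    - [[-0.5,-3,0,0],[-0.5,-12,0,0],[-1,-30,0,0],[-1,-60,0,0],[-1,-90,0,0],[-1,-120,0,0],[-1,-145,0,0],[-1,-155,0,0]]

```text
time: 27.42
ee_pos: [0.5419, -0.1495, 0.1874]
orientation: [-1.571, 0.083, -0.066]
force: [1.0, -0.4, -0.6]
grip_width: 0.995
```

```bash
python3 -c "
from h import *
plan(.5517,.093,.18,-6.2)"
```

```text
t 27.42 pos [ 0.5419 -0.1495  0.1874] yaw -5.4 ydir [-0.011 -0.001 -1.   ] j7 [-0.32  0.17  0.6   1.72 -0.1   1.29  0.21]
shift [-13.2   6.9 242.3] turn 0.8
```

Call:
move_arm:
  series:
    - [[-1,0,20,0],[-3,0,55,0.4],[-6,0,92,0.8],[-8,0,129,0.8],[-10,0,166,0.8],[-12,0,203,0.8],[-13,0,232,0.8],[-13,0,242,0.8]]

```text
time: 28.08
ee_pos: [0.551, 0.0992, 0.1865]
orientation: [-1.569, 0.089, -0.07]
force: [0.4, 1.1, -1.4]
grip_width: 0.998
```

Call:
move_arm:
  series:
    - [[0,0,0,0],[0,0,0,0],[0,0,0,0]]

```text
time: 28.33
ee_pos: [0.551, 0.0973, 0.1863]
orientation: [-1.57, 0.09, -0.072]
force: [0.0, -0.0, -0.1]
grip_width: 0.995
```

```bash
python3 -c "
from h import *
plan(.5517,.093,.048,-6.2)"
```

```text
t 28.33 pos [0.551  0.0973 0.1863] yaw -5.9 ydir [-0.012 -0.    -1.   ] j7 [-0.6   0.16  0.42  1.72 -0.07  1.29 -0.27]
shift [  2.8 138.3  -4. ] turn 0.3
```

Call:
move_arm:
  series:
    - [[2.5,10,-4,0],[2.5,30,-4,0],[2.5,55,-4,0],[2.5,72,-4,0],[2.5,76,-4,0],[2.5,76,-4,0]]

```text
time: 28.83
ee_pos: [0.551, 0.0907, 0.1086]
orientation: [-1.572, 0.095, -0.071]
force: [-0.4, 0.6, -0.4]
grip_width: 0.994
```

```bash
python3 -c "
from h import *
plan(.5517,.093,.048,-6.2)
c=cam('wrist'); print(px(c,[.5517,.093,.098]))
save(c['pixels'][230:384,150:350],'w5.png',4)"
```

```text
t 28.83 pos [0.551  0.0907 0.1086] yaw -6.1 ydir [-0.015 -0.002 -1.   ] j7 [-0.58  0.23  0.42  1.81 -0.1   1.14 -0.23]
shift [ 1.3 60.6  2.5] turn 0.1
[259.88892009 220.02211743]
```

View pics/w5.png

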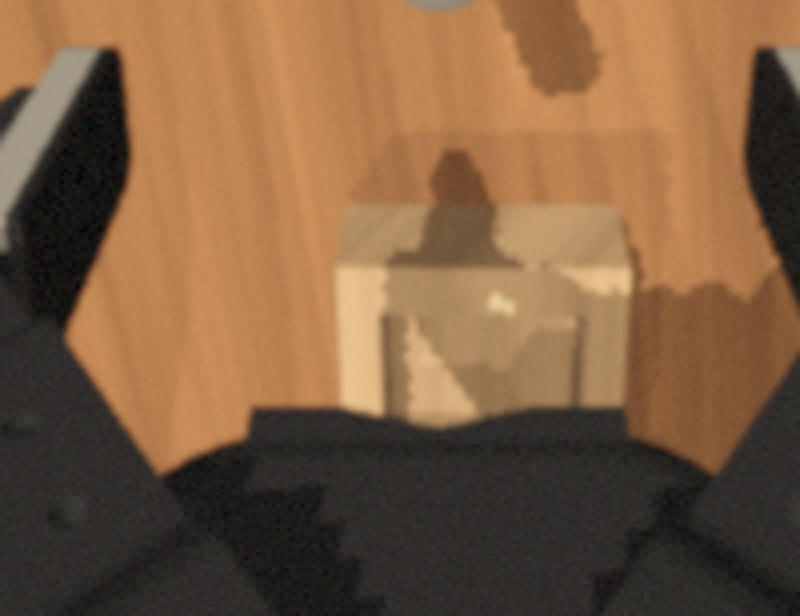

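The crop cut off the cap: only its lower edge shows, at (437,5), midway between the jaws at 125 and 750. Its column (259) matches the predicted 260. Descending.

Call:
move_arm:
  series:
    - [[1,8,2.5,0],[1,18,2.5,0],[1,30,2.5,0],[1,42,2.5,0],[1,53,2.5,0],[1,60,2.5,0],[1,60.5,2.5,0],[1,60.5,2.5,0]]

```text
time: 29.55
ee_pos: [0.5522, 0.0935, 0.0488]
orientation: [-1.571, 0.094, -0.072]
force: [-1.1, -0.2, -0.5]
grip_width: 0.996
```

Call:
move_arm:
  series:
    - [[0,0,0,0],[0,0,0,0],[0,0,0,0],[0,0,0,0],[0,0,0,0],[0,0,0,0],[0,0,0,0],[0,0,0,0]]
  jaw: 5

```text
time: 30.22
ee_pos: [0.5524, 0.0935, 0.0493]
orientation: [-1.571, 0.093, -0.072]
force: [-1.0, 0.2, 2.8]
grip_width: 0.239
```

```bash
python3 -c "
from h import *
plan(.5517,.093,.048,-6.2)"
```

```text
t 30.22 pos [0.5524 0.0935 0.0493] yaw -6.1 ydir [-0.013 -0.001 -1.   ] j7 [-0.57  0.3   0.41  1.86 -0.14  1.02 -0.21]
shift [-0.6  1.3 -0.6] turn 0.1
```

Call:
move_arm:
  series:
    - [[0,-3,0,0],[0,-10,0,0],[0,-25,0,0],[0,-45,0,0],[0,-65,0,0],[0,-78,0,0],[0,-80,0,0],[0,-80,0,0]]

```text
time: 30.88
ee_pos: [0.5541, 0.0938, 0.1303]
orientation: [-1.57, 0.092, -0.074]
force: [-0.0, -0.5, -1.1]
grip_width: 0.242
```

```bash
python3 -c "
from h import *
plan(.5445,-.0795,.11,-5.5)"
```

```text
t 30.88 pos [0.5541 0.0938 0.1303] yaw -6.0 ydir [-0.011 -0.001 -1.   ] j7 [-0.59  0.21  0.42  1.79 -0.09  1.18 -0.24]
shift [   8.9   20.5 -173.3] turn -0.5
```

Call:
move_arm:
  series:
    - [[1,0,-15,0],[2,0,-45,0],[4,0,-80,0],[6,0,-115,-0.5],[8,0,-148,-0.5],[9,0,-170,-0.5],[9,0,-173,-0.5],[9,0,-173,-0.5]]

```text
time: 31.55
ee_pos: [0.5437, -0.0812, 0.1293]
orientation: [-1.571, 0.09, -0.069]
force: [0.4, 1.5, -0.3]
grip_width: 0.241
```

Call:
move_arm:
  series:
    - [[0,5,0,0],[0,12,0,0],[0,20,0,0],[0,20,0,0],[0,20,0,0]]

```text
time: 31.97
ee_pos: [0.5428, -0.0801, 0.1082]
orientation: [-1.571, 0.09, -0.066]
force: [-0.3, -0.1, -0.4]
grip_width: 0.238
```

```bash
python3 -c "
from h import *
plan(.5445,-.0795,.046,-5.5)"
```

```text
t 31.97 pos [ 0.5428 -0.0801  0.1082] yaw -5.7 ydir [-0.016 -0.001 -1.   ] j7 [-0.38  0.21  0.53  1.84 -0.12  1.13  0.1 ]
shift [ 2.6 62.2  0.9] turn -0.2
```

Call:
move_arm:
  series:
    - [[2.5,10,0.5,0],[2.5,23,0.5,0],[2.5,36,0.5,0],[2.5,47,0.5,0],[2.5,55,0.5,0],[2.5,60,0.5,0],[2.5,62,0.5,0],[2.5,62,0.5,0]]

```text
time: 32.63
ee_pos: [0.5443, -0.08, 0.046]
orientation: [-1.571, 0.09, -0.066]
force: [0.1, -0.0, -0.3]
grip_width: 0.239
```

Call:
move_arm:
  series:
    - [[0,0.5,0,0],[0,1,0,0],[0,1.5,0,0],[0,1.5,0,0]]

```text
time: 32.97
ee_pos: [0.5449, -0.08, 0.0453]
orientation: [-1.571, 0.089, -0.067]
force: [-0.3, 0.5, 2.5]
grip_width: 0.238
```

Call:
move_arm:
  series:
    - [[0,0.5,0,0],[0,0.8,0,0],[0,0.8,0,0]]

```text
time: 33.22
ee_pos: [0.545, -0.08, 0.0453]
orientation: [-1.571, 0.089, -0.067]
force: [-2.1, 0.3, 5.9]
grip_width: 0.241
```

Call:
move_arm:
  series:
    - [[0,0,0,0],[0,0,0,0],[0,0,0,0],[0,0,0,0],[0,0,0,0],[0,0,0,0]]
  jaw: 85

```text
time: 33.72
ee_pos: [0.5449, -0.08, 0.0451]
orientation: [-1.571, 0.089, -0.067]
force: [-0.8, -1.5, 0.0]
grip_width: 0.994
```

Call:
move_arm:
  series:
    - [[0,-3,0,0],[0,-12,0,0],[-1,-30,0,0],[-1,-60,0,0],[-1,-90,0,0],[-1,-120,0,0],[-1,-145,0,0],[-1,-155,0,0]]

```text
time: 34.38
ee_pos: [0.5483, -0.0804, 0.2051]
orientation: [-1.57, 0.084, -0.073]
force: [0.6, -0.5, -0.1]
grip_width: 0.991
```

Call:
move_arm:
  series:
    - [[0,0,25,0],[0,0,60,0],[0,0,100,0],[0,0,140,0],[0,0,175,0],[0,0,200,0],[0,0,200,0],[0,0,200,0]]

```text
time: 35.05
ee_pos: [0.5677, 0.1206, 0.2043]
orientation: [-1.571, 0.082, -0.069]
force: [-0.4, -1.2, -0.6]
grip_width: 0.995
```

```bash
python3 -c "
from h import *
s=cam('side');t=cam('top')
a=cv2.resize(s['pixels'][140:360,210:360],(400,587)); b=cv2.resize(t['pixels'][140:230,250:425],(400,206))
o=np.zeros((590,800,3),np.uint8); o[:587,:400]=a; o[:206,400:]=b
c=cv2.resize(s['pixels'][80:240,170:330],(380,380)); o[210:590,400:780]=c
save(o,'fin.png')"
```

```text
(no output)
```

View pics/fin.png

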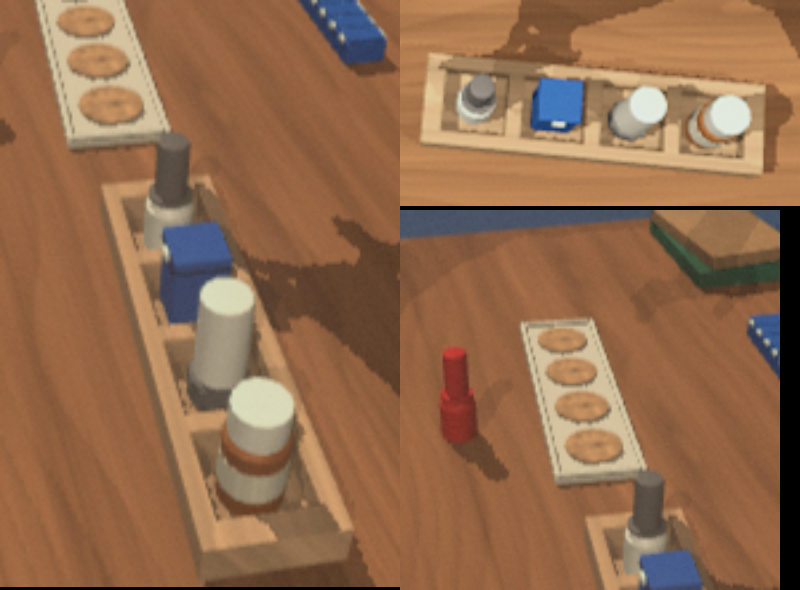

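The final view shows all four standing upright in their wells. From left to right in the top view they are spray (482,90), box (558,105), inhaler (648,105) and bottle (728,117). The dish is empty and the red look-alike is untouched at (457,395).

```bash
python3 -c "
from h import *
print(manip.hand_in())"
```

```text
the job is handed in; nothing more can be done
None
```

All four medicines are in the bamboo caddy in reverse order, and I handed the job in at about 35 s. Seen from the robot, left to right, the wells now hold the nose spray, pill box, inhaler and pill bottle; the dish order was bottle, inhaler, box, spray.

**Last checks:** the final side and top pictures showed each one upright in its own well. The four cork pads were empty, the red look-alike was still standing, and the gripper was open and well clear. Each setting-down registered a light contact of about 5–8 N. The largest force reading anywhere was about 9 N.

**What failed or disagreed:**
- **Pill box:** the first grasp slid off over the lid. The fingertips were about 20–25 mm higher than I had worked out from the tool description. The box stayed upright on its pad, and a grasp 20 mm lower held at about 36 mm opening.
- **Bottle and inhaler:** for the same reason these two were held nearer their tops than the stated grip heights. They still carried and stood normally.
- **Tool tilt:** the tool drifted up to about 1.7° off vertical during the moves, so things were carried with a slight lean, at most about 1.5° by the tool reading.

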